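# Take the brass adapter out of the calibration case

### The arm

A 6-joint arm with a two-finger parallel gripper is mounted at the origin on the work surface. World frame = base frame: x ahead of the robot, y to its left, z up, the work surface at z = 0. Lengths are in m, angles in rad, forces in N, time in s.
With the tool pointing down it reaches from about 0.375 to 0.9 m from the base axis. Payload 3.1 kg.
Tool frame: the origin (TCP) lies midway between the tips of the shut fingers; the grasp point (between the pads) lies 19 mm behind it (manip.grasp_offset is the distance from the TCP to the grasp point, in m); z points along the fingers, y is the line along which they close (so a half turn about z gives the same grasp; the last joint's range is limited). The gripper opens to 85 mm and grips with 20 to 120 N. Pads are 22 mm wide; open, the fingers measure 114 mm over their backs; the gripper's body (76 mm by 85 mm) begins 54 mm behind the grasp point. The pads swing forward as they close: fully open they stand 13 mm farther back than shut.
Start: joints at [-1.403, 0.527, 1.433, -0, 1.181, -0.178], TCP at [0.212, -0.588, 0.211] pointing down, gripper open.
Joint ranges: [-3.08, 3.08], [-0.75, 2.2], [0.22, 2.44], [-1.43, 4.57], [0, 2.65], [-2.85, 2.85]. Speed limits (rad/s): [2.79, 2.79, 3.14, 3.14, 3.14, 3.14].

### API

Orientations are given as a unit quaternion [x, y, z, w].
In Python, from station import sensors, cams, order, manip gives the robot as it stands.
- The arm moves only by the tool move_arm, never from a script. Its argument "targets" is a list of rows, each an object of numbers: "dx", "dy", "dz": the shift along the world's x, y, z normalised to -1 to 1, where 1 is 25 mm; "rx", "ry", "rz": the turn, a rotation vector about the world's x, y, z normalised to -1 to 1, where 1 is 30 degrees. A call has exactly 10 rows; each row shifts and turns the commanded pose from where the row before left it; what a row does not reach is not made up. A row lasts 1/8 s, in which the tool goes at most 62.5 mm and 10.7 degrees, less where a joint would pass 70% of its speed; a pose out of reach is approached as far as the arm can. A call with a number of a shift or a turn outside -1 to 1 is refused whole. A call with a gripper value outside its range is refused whole. "claw" is the opening in per cent of the stroke, from 0 (shut) to 100 (fully open), set as the call begins (left out, the last holds). The fingers move at their own pace and stop on an object; "newtons" is the grip in N (left out, the last holds). Time passes only in rows, so rows that do not move let the fingers close, or fill a call up. It gives the time, the measured TCP pose, the force, the opening and the grip force at its end, in the units of the state.
- sensors.sense(): the state, without advancing time (a new reading comes with each control period).
- cams.snapshot(name): name is "scene" or "top" or "wrist"; returns the picture (420x560x3 uint8, red, green, blue); there is no depth.
- cams.camera_model(name): a dict with "fx", "fy", "cx", "cy" (pixels), "extrinsics" (4x4, takes a point from world to camera coordinates). Camera axes: x right, y down, z forward; pixel columns grow to the right and rows downward; lengths in m; the calibration is good to about 2 mm. A picture is of the moment at which its call begins: read the wrist's pose just before it. camera_model takes no time and is no camera call; for the wrist camera it gives the pose at the moment of the call.
- order.sign_off(): hands the job in; it is judged then, once.
The state is a dict: "t": time; "q": joint angles; "qd": joint speeds; "tau": joint torques, N m; "tcp_pos": TCP position; "tool_rot": TCP orientation; "force": force on the tool from outside, world axes, zero at the start; "ft_torque": the same for the moment, N m; "finger_gap": opening from 0.0 (shut) to 1.0 (fully open); "gripper_force": force on a finger pad.
Only numpy, scipy, OpenCV 4.12 (cv2) and the standard library are available. Lean on these libraries where they do the work, as an engineer would, in place of code of your own. Each camera call takes 0.05 s, during which the arm holds its last target. There are 200 camera calls.

### The job

Open the blue case by the bar on its lid, past the balance point, so that the lid stays open by itself. Then lift out the brass adapter and set it down, not dropped, upright in the shallow black-lined tray, leaving the steel adapter in its pocket and the blue case open.

Things in the scene. Friction and masses are not known exactly. Their poses are not given: they have to be found in the camera images.
- blue_lid (a joint): Hinge of the blue case's lid, rad: 0 shut (at the start), 1.95 open on its stop, leaning back. No latch, almost no friction: below about 1.3 it falls shut, above about 1.45 falls open. The case is fixed, 140 mm front to hinge, 180 mm wide, tub 50 mm tall, hollow lid 20 mm more. A shut grey case of the same shape nearby has no part in the job.
- blue_lid_handle (a point): Middle of the black bar handle (round) on the blue lid: 11 mm thick, 90 mm long, axis 35 mm off the lid's face (29 mm gap), 12 mm behind its front edge, 105 mm up when shut. Frame turns with the lid: y along the bar, x towards the hinge, z out of the lid. Hinge axis (parallel to y) at x +128, z -55 mm. The bar turns in the fingers, which can stay pointing down; let go opening them only a little.
- brass_adapter_mid (a point): Centre of the upright brass adapter, z up: 56 mm tall, 0.22 kg; foot 24 mm across, 10 high; body to grip 30 across, 34 high; neck 20 across, 12 high. Stands loose in one of two 6 mm deep pockets in the blue case's black foam, centre 34 mm above the bench, 22 above the foam, 16 below the tub's rim. 25 mm free all round; the other pocket is 90 mm away along the hinge.
- steel_adapter_mid (a point): Centre of the steel adapter, same shape and size but silver, in the other pocket of the blue case. It stays there. Which pocket holds which varies.
- tray: Shallow square aluminium tray with a black rubber floor, fixed to the bench, 150 x 150 mm outside, walls 3 mm thick and 12 mm tall. Origin: centre of its underside; its inner floor lies 3 mm above that; z up.
Mind the look-alikes: they are no part of the job. Of the things like the tray, leave any that is pink; of the rest the larger one is meant.

How it is judged:
On the way, in this order (a step that is already met when the one before it is completed fails the run):
1. the blue lid has been pushed past its balance point and lies open (value of joint blue_lid above 1.7 rad), for 0.2 s.
2. the brass adapter is lifted clear of the case (height (world z) of brass_adapter_mid above 0.08 m), for 0.1 s.
At the end, for the whole second after the job is handed in: The blue lid stays open by itself (above 1.7 rad); the brass adapter stands on the tray's floor, inside its walls (centre within 62 mm of the tray's middle each way), upright within 10 degrees, at rest; the steel adapter is within 20 mm of where it started (value of joint blue_lid above 1.7 rad and x of brass_adapter_mid in the frame of tray between -0.062 and 0.062 m and y of brass_adapter_mid in the frame of tray between -0.062 and 0.062 m and z of brass_adapter_mid in the frame of tray below 0.036 m and angle between brass_adapter_mid's own z axis and vertical below 0.17 rad and linear speed of brass_adapter below 0.02 m/s and distance of steel_adapter_mid from where it was at the start of the episode below 0.02 m); the robot touches nothing.
It fails at once if the brass adapter is dropped (falls free faster than 0.6 m/s, about 18 mm) (linear speed of brass_adapter above 0.6 m/s and contact force between the fingers and brass_adapter below 0.05 N).
It fails at once if the steel adapter is taken out of its pocket or knocked over (distance of steel_adapter_mid from where it was at the start of the episode above 0.02 m or angle between steel_adapter_mid's own z axis and vertical above 0.5 rad).
It also fails if it takes over 59 s, if anything falls off the work surface, if the arm or the gripper's body presses on something with over 40 N, if the wrist force passes 120 N, or if a joint passes its speed limit or range.

## Working session

There is one attempt and no reset: what is moved stays moved. The work goes in short steps, Python scripts to look and compute and a tool call to move; the robot and the scene stay as the last step left them, time stands still between calls to the robot, and variables do not carry over. Pictures are saved under pics/ and viewed, at most 10 in all, crops included, and the job is handed in when it is done.

Besides the shell and the picture viewer there is one more tool, called after ">>>" as name(argument=value, ...) on one line, values as JSON. move_arm: Moves the arm, as the interface text tells. Scaled input: -1 to 1 covers 25 mm each way for a shift and 30 degrees each way for a turn. Its arguments: {"type":"object","properties":{"targets":{"type":"array"},"claw":{"type":"number"},"newtons":{"type":"number"}},"required":["targets"]}

```bash
ls; mkdir -p pics
python3 - <<'E'
from station import sensors,cams,manip
import cv2
s=sensors.sense();print(s['t'],s['tcp_pos'],s['tool_rot'],manip.grasp_offset)
for n in("top","scene"):
    im=cams.snapshot(n)[:,:,::-1];m=cams.camera_model(n);print(n,m)
    cv2.imwrite(f"pics/{n}0.png",cv2.resize(im,(800,600),interpolation=cv2.INTER_CUBIC))
E
```

```text
pics
0.0 [ 0.21175612 -0.58723361  0.20950548] [ 9.85088164e-01  1.72046849e-01  9.24854037e-06 -1.09079711e-03] 0.0187
top {'fx': 431.9221639045413, 'fy': 431.9221639045413, 'cx': 281.2487414504352, 'cy': 212.20243947583552, 'extrinsics': array([[ 0.02686886, -0.9988421 ,  0.03990645, -0.0401099 ],
       [-0.98995418, -0.03213083, -0.13768927,  0.56833671],
       [ 0.13881207, -0.035806  , -0.98967123,  0.85374995],
       [ 0.        ,  0.        ,  0.        ,  1.        ]])}
scene {'fx': 424.54589019765683, 'fy': 424.54589019765683, 'cx': 283.31717240698816, 'cy': 211.45017576519385, 'extrinsics': array([[ 0.43922933,  0.89821778,  0.01680526, -0.25387608],
       [ 0.68655385, -0.32354321, -0.65112487, -0.3321434 ],
       [-0.57941471,  0.29753085, -0.75878455,  1.27196635],
       [ 0.        ,  0.        ,  0.        ,  1.        ]])}
```

View pics/top0.png

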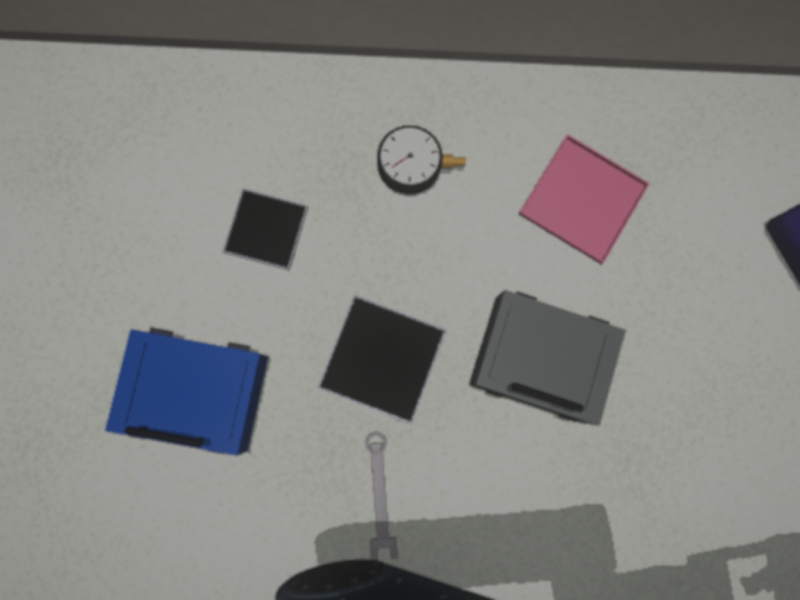

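View pics/scene0.png

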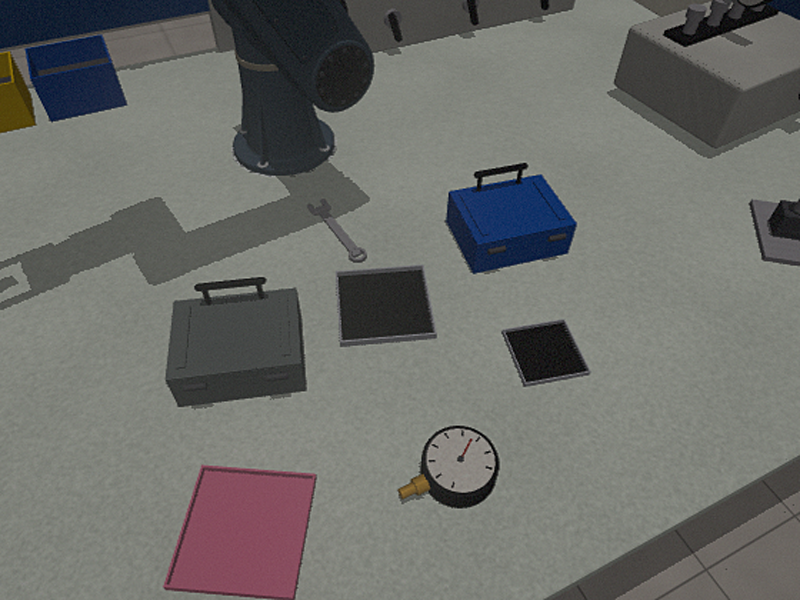

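The top view shows the blue case with bar ends at (127,431) and (205,442), and hinges on the far side around (160,332) and (238,347). The large tray has corners (356,298), (444,330), (411,420) and (321,386). The small black tray and the pink tray are decoys.

```bash
cat > h.py <<'E'
import numpy as np, cv2
from station import sensors,cams,manip
from scipy.spatial.transform import Rotation as R
def ray(m,u,v,z):
    "pixel (native) -> world at height z"
    E=np.array(m['extrinsics']);Rm,t=E[:3,:3],E[:3,3]
    c=-Rm.T@t; d=Rm.T@np.array([(u-m['cx'])/m['fx'],(v-m['cy'])/m['fy'],1])
    return c+d*(z-c[2])/d[2]
def px(m,p):
    E=np.array(m['extrinsics']);q=E[:3,:3]@p+E[:3,3]
    return np.array([m['fx']*q[0]/q[2]+m['cx'],m['fy']*q[1]/q[2]+m['cy']])
E
python3 - <<'E'
from h import *
m=cams.camera_model('top');f=.7
def P(u,v,z):return ray(m,u*f,v*f,z)
a,b=P(127,431,.105),P(205,442,.105)
print('bar',a,b,np.linalg.norm(a-b),(a+b)/2,np.degrees(np.arctan2(*(a-b)[[1,0]])))
lid=[P(*p,.07) for p in((131,330),(267,355),(238,454),(107,431))]
print('lid',lid,[np.linalg.norm(lid[i]-lid[i-1]) for i in range(4)])
T=[P(*p,.012) for p in((356,298),(444,330),(411,420),(321,386))]
print('tray',np.mean(T,0),[np.linalg.norm(T[i]-T[i-1]) for i in range(4)],T[0]-T[1],np.array(T))
s=cams.camera_model('scene')
x=[ray(s,u*f,v*f,.105) for u,v in((475,176),(527,167))];print('scene bar',x,np.mean(x,0))
E
```

```text
bar [0.38325005 0.32715668 0.105     ] [0.3717889  0.22733359 0.105     ] 0.10047889370291284 [0.37751947 0.27724514 0.105     ] 83.45029122991525
lid [array([0.51600946, 0.34719401, 0.07      ]), array([0.48730031, 0.16084057, 0.07      ]), array([0.35396635, 0.19186439, 0.07      ]), array([0.37996825, 0.36701608, 0.07      ])] [np.float64(0.137477728973875), np.float64(0.18855189495492208), np.float64(0.13689566019378133), np.float64(0.17707120956169756)]
tray [0.49069033 0.00103245 0.012     ] [np.float64(0.13929247826930732), np.float64(0.1396096802652077), np.float64(0.14079578964195613), np.float64(0.1403248866724267)] [0.04386843 0.13253839 0.        ] [[ 0.57875417  0.04428145  0.012     ]
 [ 0.53488574 -0.08825694  0.012     ]
 [ 0.40179658 -0.04231425  0.012     ]
 [ 0.44732482  0.09041952  0.012     ]]
scene bar [array([0.37650194, 0.23107796, 0.105     ]), array([0.39293841, 0.32684692, 0.105     ])] [0.38472018 0.27896244 0.105     ]
```

>>> move_arm(targets=[{"dx": 1,"dy": 1,"rz": 0.2},{"dx": 1,"dy": 1,"rz": 0.2},{"dx": 1,"dy": 1,"rz": 0.2},{"dx": 1,"dy": 1,"rz": 0.2},{"dx": 1,"dy": 1,"rz": 0.2},{"dx": 1,"dy": 1,"rz": 0.2},{"dx": 1,"dy": 1,"rz": 0.2},{"dx": 1,"dy": 1,"rz": 0.2},{"dx": 1,"dy": 1,"rz": 0.2},{"dx": 1,"dy": 1,"rz": 0.2}], claw=60)

```text
schema error: expected keys dx, dy, dz, rx, ry, rz
```

>>> move_arm(targets=[{"dy": 1},{"dy": 1},{"dy": 1},{"dy": 1},{"dy": 1},{"dy": 1},{"dy": 1},{"dy": 1},{"dy": 1},{"dy": 1}])

```text
schema error: expected keys dx, dy, dz, rx, ry, rz
```

>>> move_arm(targets=[{"dy": 1},{"dy": 1},{"dy": 1},{"dy": 1},{"dy": 1},{"dy": 1},{"dy": 1},{"dy": 1},{"dy": 1},{"dy": 1}])

```text
schema error: expected keys dx, dy, dz, rx, ry, rz
```

>>> move_arm(targets=[{"dx": -0.4,"dy": 0.6},{"dx": -0.4,"dy": 0.6},{"dx": -0.4,"dy": 0.6},{"dx": -0.4,"dy": 0.6},{"dx": -0.4,"dy": 0.6},{"dx": -0.4,"dy": 0.6},{"dx": -0.4,"dy": 0.6},{"dx": -0.4,"dy": 0.4},{},{}])

```text
schema error: expected keys dx, dy, dz, rx, ry, rz
```

Run:
```python
from h import *
s=sensors.sense();print(s['t'],s['tcp_pos'],s['tool_rot'],R.from_quat(s['tool_rot']).as_matrix()[:,1],s['q'],s['finger_gap'])
m=cams.camera_model('wrist');im=cams.snapshot('wrist');np.save('w1.npy',np.array([m],dtype=object),allow_pickle=True)
for x in((.381,.278,.105),):print(px(m,np.array(x))/.7)
cv2.imwrite("pics/w1.png",cv2.resize(im[:,:,::-1],(800,600),interpolation=cv2.INTER_CUBIC))
```

```text
0.1 [ 0.21176196 -0.58727812  0.20961739] [ 9.85089074e-01  1.72042188e-01  5.44520059e-06 -1.00074495e-03] [ 0.33895377 -0.94080097 -0.00196977] [-1.40347763e+00  5.28371786e-01  1.43382132e+00 -3.08703405e-07
  1.18140107e+00 -1.78486146e-01] 1.0039895321167114
[-1932.43694849 -1062.87774698]
```

View pics/w1.png

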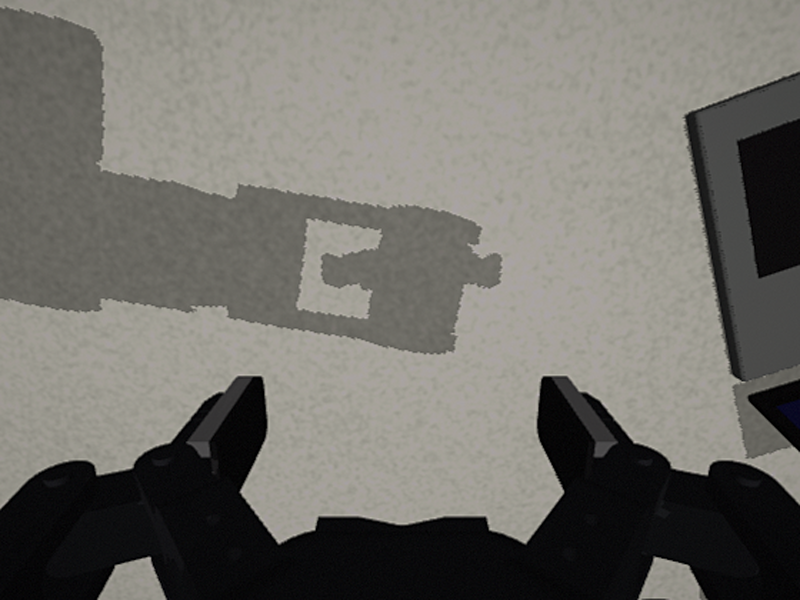

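The moves were refused because every row needs all six keys. The picture only shows the open fingers over bare bench, since the arm is still at the start pose. I'll send the moves again, complete.

>>> move_arm(targets=[{"dx": 1,"dy": 1,"dz": 0,"rx": 0,"ry": 0,"rz": 0.2},{"dx": 1,"dy": 1,"dz": 0,"rx": 0,"ry": 0,"rz": 0.2},{"dx": 1,"dy": 1,"dz": 0,"rx": 0,"ry": 0,"rz": 0.2},{"dx": 1,"dy": 1,"dz": 0,"rx": 0,"ry": 0,"rz": 0.2},{"dx": 1,"dy": 1,"dz": 0,"rx": 0,"ry": 0,"rz": 0.2},{"dx": 1,"dy": 1,"dz": 0,"rx": 0,"ry": 0,"rz": 0.2},{"dx": 1,"dy": 1,"dz": 0,"rx": 0,"ry": 0,"rz": 0.2},{"dx": 1,"dy": 1,"dz": 0,"rx": 0,"ry": 0,"rz": 0.2},{"dx": 1,"dy": 1,"dz": 0,"rx": 0,"ry": 0,"rz": 0.2},{"dx": 1,"dy": 1,"dz": 0,"rx": 0,"ry": 0,"rz": 0.2}], claw=50)

```text
t: 1.4
tcp_pos: [0.4625, -0.3369, 0.2102]
tool_rot: [0.766, 0.643, -0.0, -0.0]
force: [0.2, -0.4, 0.2]
finger_gap: 0.495
gripper_force: 0.0
```

>>> move_arm(targets=[{"dx": 0,"dy": 1,"dz": 0,"rx": 0,"ry": 0,"rz": 0},{"dx": 0,"dy": 1,"dz": 0,"rx": 0,"ry": 0,"rz": 0},{"dx": 0,"dy": 1,"dz": 0,"rx": 0,"ry": 0,"rz": 0},{"dx": 0,"dy": 1,"dz": 0,"rx": 0,"ry": 0,"rz": 0},{"dx": 0,"dy": 1,"dz": 0,"rx": 0,"ry": 0,"rz": 0},{"dx": 0,"dy": 1,"dz": 0,"rx": 0,"ry": 0,"rz": 0},{"dx": 0,"dy": 1,"dz": 0,"rx": 0,"ry": 0,"rz": 0},{"dx": 0,"dy": 1,"dz": 0,"rx": 0,"ry": 0,"rz": 0},{"dx": 0,"dy": 1,"dz": 0,"rx": 0,"ry": 0,"rz": 0},{"dx": 0,"dy": 1,"dz": 0,"rx": 0,"ry": 0,"rz": 0}])

```text
t: 2.65
tcp_pos: [0.4613, -0.0866, 0.2107]
tool_rot: [0.767, 0.641, 0.0, 0.0]
force: [1.0, -0.5, 0.8]
finger_gap: 0.498
gripper_force: 0.0
```

>>> move_arm(targets=[{"dx": 0,"dy": 1,"dz": 0,"rx": 0,"ry": 0,"rz": 0},{"dx": 0,"dy": 1,"dz": 0,"rx": 0,"ry": 0,"rz": 0},{"dx": 0,"dy": 1,"dz": 0,"rx": 0,"ry": 0,"rz": 0},{"dx": 0,"dy": 1,"dz": 0,"rx": 0,"ry": 0,"rz": 0},{"dx": 0,"dy": 1,"dz": 0,"rx": 0,"ry": 0,"rz": 0},{"dx": 0,"dy": 1,"dz": 0,"rx": 0,"ry": 0,"rz": 0},{"dx": 0,"dy": 1,"dz": 0,"rx": 0,"ry": 0,"rz": 0},{"dx": 0,"dy": 1,"dz": 0,"rx": 0,"ry": 0,"rz": 0},{"dx": 0,"dy": 1,"dz": 0,"rx": 0,"ry": 0,"rz": 0},{"dx": 0,"dy": 1,"dz": 0,"rx": 0,"ry": 0,"rz": 0}])

```text
t: 3.9
tcp_pos: [0.4611, 0.1632, 0.2107]
tool_rot: [0.767, 0.641, 0.0, 0.0]
force: [0.3, -0.4, 0.5]
finger_gap: 0.503
gripper_force: 0.0
```

>>> move_arm(targets=[{"dx": -0.4,"dy": 0.6,"dz": 0,"rx": 0,"ry": 0,"rz": 0},{"dx": -0.4,"dy": 0.6,"dz": 0,"rx": 0,"ry": 0,"rz": 0},{"dx": -0.4,"dy": 0.6,"dz": 0,"rx": 0,"ry": 0,"rz": 0},{"dx": -0.4,"dy": 0.6,"dz": 0,"rx": 0,"ry": 0,"rz": 0},{"dx": -0.4,"dy": 0.6,"dz": 0,"rx": 0,"ry": 0,"rz": 0},{"dx": -0.4,"dy": 0.6,"dz": 0,"rx": 0,"ry": 0,"rz": 0},{"dx": -0.4,"dy": 0.6,"dz": 0,"rx": 0,"ry": 0,"rz": 0},{"dx": -0.4,"dy": 0.4,"dz": 0,"rx": 0,"ry": 0,"rz": 0},{"dx": 0,"dy": 0,"dz": 0,"rx": 0,"ry": 0,"rz": 0},{"dx": 0,"dy": 0,"dz": 0,"rx": 0,"ry": 0,"rz": 0}])

```text
t: 5.15
tcp_pos: [0.3821, 0.2769, 0.2106]
tool_rot: [0.767, 0.642, 0.0, 0.0]
force: [0.3, -0.3, 0.2]
finger_gap: 0.501
gripper_force: 0.0
```

```bash
cat > w.py <<'E'
import sys
from h import *
s=sensors.sense();print(s['t'],s['tcp_pos'],R.from_quat(s['tool_rot']).as_matrix().round(3).tolist(),s['q'].round(2),s['finger_gap'],s['force'])
import pickle
m=cams.camera_model('wrist');im=cams.snapshot('wrist');pickle.dump(m,open(f'{sys.argv[1]}.pkl','wb'))
cv2.imwrite(f"pics/{sys.argv[1]}.png",cv2.resize(im[:,:,::-1],(800,600),interpolation=cv2.INTER_CUBIC))
E
python3 w.py w2
```

```text
5.15 [0.38209977 0.27693319 0.21055612] [[0.177, 0.984, 0.0], [0.984, -0.177, -0.0], [-0.0, 0.0, -1.0]] [ 0.39  0.32  1.81 -0.    1.01  0.57] 0.5011303323534859 [ 0.32377152 -0.25716157  0.23480337]
```

View pics/w2.png

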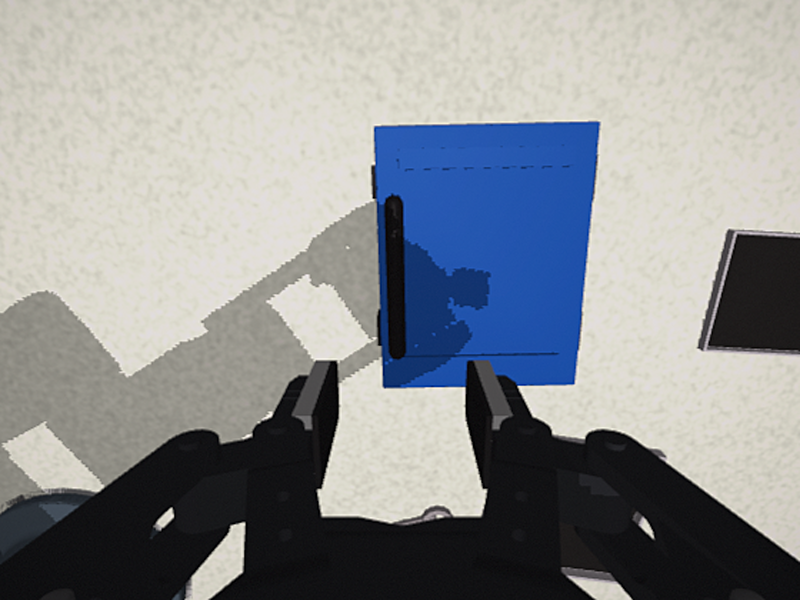

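The wrist view shows the bar from (394,196) to (397,358), nearly parallel to the pads. The lid corners are at (375,126), (599,122), (576,384) and (383,387).

Run:
```python
from h import *
import pickle
m=pickle.load(open('w2.pkl','rb'));f=.7
P=lambda u,v,z:ray(m,u*f,v*f,z)
a,b=P(394,196,.107),P(397,358,.107)
print('bar',a,b,np.linalg.norm(a-b),(a+b)/2,np.degrees(np.arctan2(*(a-b)[[1,0]])))
L=np.array([P(*p,.07) for p in((375,126),(599,122),(576,384),(383,387))])
print(L,L.mean(0),[np.linalg.norm(L[i]-L[i-1]) for i in range(4)]);
for i,j in((0,3),(1,2)):print(np.degrees(np.arctan2(*(L[i]-L[j])[[1,0]])))
print(np.degrees(np.arctan2(*(L[1]-L[0])[[1,0]])),np.degrees(np.arctan2(*(L[2]-L[3])[[1,0]])))
```

```text
bar [0.38743928 0.32898473 0.107     ] [0.37116348 0.23031736 0.107     ] 0.10000076360685135 [0.37930138 0.27965104 0.107     ] 80.63305676737863
[[0.38254549 0.37012933 0.07      ]
 [0.51936864 0.34793389 0.07      ]
 [0.49279713 0.17045386 0.07      ]
 [0.35369212 0.19311267 0.07      ]] [0.43710085 0.27040744 0.07      ] [np.float64(0.1793527636185897), np.float64(0.13861173167460208), np.float64(0.17945809452941067), np.float64(0.14093837730675932)]
80.74231466921398
81.48517861217073
-9.214248046768224 -9.251653495159596
```

>>> move_arm(targets=[{"dx": -0.1,"dy": 0.11,"dz": 0,"rx": 0,"ry": 0,"rz": 0.036},{"dx": 0,"dy": 0,"dz": -1,"rx": 0,"ry": 0,"rz": 0},{"dx": 0,"dy": 0,"dz": -1,"rx": 0,"ry": 0,"rz": 0},{"dx": 0,"dy": 0,"dz": -0.8,"rx": 0,"ry": 0,"rz": 0},{"dx": 0,"dy": 0,"dz": -0.7,"rx": 0,"ry": 0,"rz": 0},{"dx": 0,"dy": 0,"dz": -0.6,"rx": 0,"ry": 0,"rz": 0},{"dx": 0,"dy": 0,"dz": -0.5,"rx": 0,"ry": 0,"rz": 0},{"dx": 0,"dy": 0,"dz": -0.34,"rx": 0,"ry": 0,"rz": 0},{"dx": 0,"dy": 0,"dz": 0,"rx": 0,"ry": 0,"rz": 0},{"dx": 0,"dy": 0,"dz": 0,"rx": 0,"ry": 0,"rz": 0}])

```text
t: 6.45
tcp_pos: [0.3797, 0.2799, 0.0873]
tool_rot: [0.761, 0.649, 0.0, 0.0]
force: [0.2, 1.0, -0.3]
finger_gap: 0.497
gripper_force: 0.0
```

>>> move_arm(targets=[{"dx": 0,"dy": 0,"dz": 0,"rx": 0,"ry": 0,"rz": 0},{"dx": 0,"dy": 0,"dz": 0,"rx": 0,"ry": 0,"rz": 0},{"dx": 0,"dy": 0,"dz": 0,"rx": 0,"ry": 0,"rz": 0},{"dx": 0,"dy": 0,"dz": 0,"rx": 0,"ry": 0,"rz": 0},{"dx": 0,"dy": 0,"dz": 0,"rx": 0,"ry": 0,"rz": 0},{"dx": 0,"dy": 0,"dz": 0,"rx": 0,"ry": 0,"rz": 0},{"dx": 0,"dy": 0,"dz": 0,"rx": 0,"ry": 0,"rz": 0},{"dx": 0,"dy": 0,"dz": 0,"rx": 0,"ry": 0,"rz": 0},{"dx": 0,"dy": 0,"dz": 0,"rx": 0,"ry": 0,"rz": 0},{"dx": 0,"dy": 0,"dz": 0,"rx": 0,"ry": 0,"rz": 0}], claw=0, newtons=30)

```text
t: 7.7
tcp_pos: [0.3788, 0.28, 0.0873]
tool_rot: [0.761, 0.649, -0.0, -0.0]
force: [-3.0, 2.0, 5.3]
finger_gap: 0.076
gripper_force: 27.1
```

Run:
```python
from h import *
th=np.linspace(0,1.86,31);ph=np.arctan2(55,-128)-th;r=np.hypot(55,128)
p=np.c_[r*np.cos(ph)*.987,-r*np.cos(ph)*.158,r*np.sin(ph)]
c=np.round(p/25,2);d=np.diff(c,axis=0).round(2)
for x in d:print(*x)
```

```text
0.14 -0.02 0.31
0.16 -0.03 0.31
0.19 -0.03 0.29
0.19 -0.03 0.28
0.22 -0.04 0.27
0.23 -0.03 0.25
0.25 -0.04 0.24
0.26 -0.04 0.22
0.27 -0.05 0.21
0.29 -0.04 0.19
0.3 -0.05 0.17
0.3 -0.05 0.15
0.32 -0.05 0.13
0.32 -0.05 0.11
0.33 -0.06 0.09
0.33 -0.05 0.07
0.34 -0.05 0.05
0.34 -0.06 0.03
0.34 -0.05 0.0
0.34 -0.06 -0.01
0.34 -0.05 -0.04
0.34 -0.05 -0.06
0.33 -0.06 -0.08
0.33 -0.05 -0.1
0.32 -0.05 -0.12
0.31 -0.05 -0.13
0.3 -0.05 -0.16
0.29 -0.05 -0.18
0.28 -0.04 -0.2
0.27 -0.04 -0.21
```

>>> move_arm(targets=[{"dx": 0.14,"dy": -0.02,"dz": 0.31,"rx": 0,"ry": 0,"rz": 0},{"dx": 0.16,"dy": -0.03,"dz": 0.31,"rx": 0,"ry": 0,"rz": 0},{"dx": 0.19,"dy": -0.03,"dz": 0.29,"rx": 0,"ry": 0,"rz": 0},{"dx": 0.19,"dy": -0.03,"dz": 0.28,"rx": 0,"ry": 0,"rz": 0},{"dx": 0.22,"dy": -0.04,"dz": 0.27,"rx": 0,"ry": 0,"rz": 0},{"dx": 0.23,"dy": -0.03,"dz": 0.25,"rx": 0,"ry": 0,"rz": 0},{"dx": 0.25,"dy": -0.04,"dz": 0.24,"rx": 0,"ry": 0,"rz": 0},{"dx": 0.26,"dy": -0.04,"dz": 0.22,"rx": 0,"ry": 0,"rz": 0},{"dx": 0.27,"dy": -0.05,"dz": 0.21,"rx": 0,"ry": 0,"rz": 0},{"dx": 0.29,"dy": -0.04,"dz": 0.19,"rx": 0,"ry": 0,"rz": 0}])

```text
t: 8.95
tcp_pos: [0.4348, 0.2709, 0.1515]
tool_rot: [0.761, 0.649, -0.0, -0.0]
force: [-0.2, 1.0, -0.4]
finger_gap: -0.002
gripper_force: 0.0
```

```bash
python3 w.py w3
python3 - <<'E'
from h import *
w=cv2.imread('pics/w3.png'); s=cams.snapshot('scene')[:,:,::-1]
m=cams.camera_model('scene');c=px(m,np.array([.43,.27,.1])).astype(int);print(c)
x0,y0=c[0]-70,c[1]-75
s=cv2.resize(s[y0:y0+150,x0:x0+140],(420,450),interpolation=cv2.INTER_CUBIC)
w=cv2.resize(w,(380,285));o=np.zeros((450,800,3),np.uint8);o[:285,:380]=w;o[:,380:]=s
print(x0,y0);cv2.imwrite('pics/c3.png',o)
E
```

```text
8.95 [0.43479932 0.27092202 0.15153975] [[0.158, 0.987, -0.0], [0.987, -0.158, -0.0], [-0.0, -0.0, -1.0]] [ 0.34  0.46  1.77 -0.    0.91  0.5 ] -0.0018705367906493087 [-0.18340055  1.02497954 -0.43477613]
[357 133]
287 58
```

View pics/c3.png

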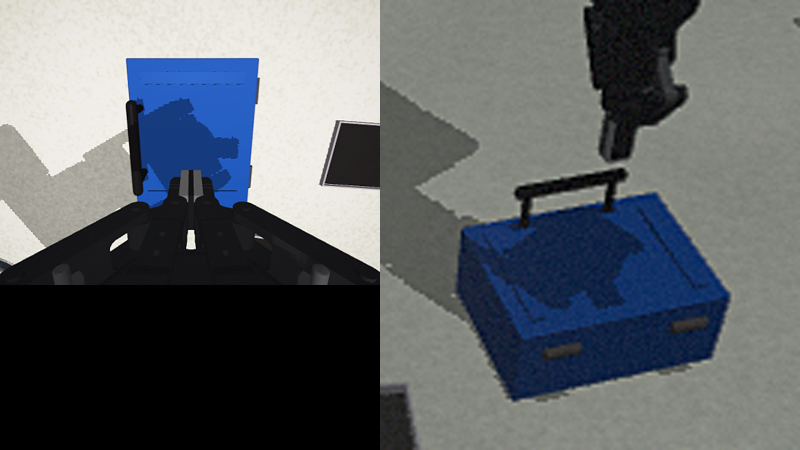

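The lid is shut and the fingers are shut and empty, so the bar slipped out. I'll check the bar's height by triangulating between views.

Run:
```python
from h import *
import pickle
f=.7
m2,m3,s,t=pickle.load(open('w2.pkl','rb')),pickle.load(open('w3.pkl','rb')),cams.camera_model('scene'),cams.camera_model('top')
def tri(obs):
    A=[];b=[]
    for m,u,v in obs:
        c=ray(m,u,v,0);d=ray(m,u,v,1)-c;d/=np.linalg.norm(d);Q=np.eye(3)-np.outer(d,d);A.append(Q);b.append(Q@c)
    return np.linalg.lstsq(np.vstack(A),np.hstack(b),rcond=None)[0]
far=[(m2,394*f,196*f),(m3,280*f,217*f),(s,367.7,116),(t,127*f,431*f)]
near=[(m2,397*f,358*f),(m3,291*f,400*f),(s,333.7,122),(t,205*f,442*f)]
for o in(far,near):
    p=tri(o);print(p,tri(o[:3]),[(px(m,p)-(u,v)).round(1) for m,u,v in o])
# where does TCP project in w3/w2 image
print(px(m3,np.array([.4348,.2709,.1515]))/f)
```

```text
[0.38605834 0.32768628 0.10280029] [0.38747393 0.32739981 0.10367999] [array([-1.3,  1.5]), array([-2.8, -2. ]), array([-0.2,  0. ]), array([ 0.3, -1.6])]
[0.37205687 0.23187721 0.10436954] [0.37279128 0.23395745 0.10671303] [array([ 0.7, -2.9]), array([1.1, 3.3]), array([-1.9,  0.3]), array([-2.4, -0.2])]
[401.18924931 355.25548801]
```

>>> move_arm(targets=[{"dx": -0.6,"dy": 0.1,"dz": 0,"rx": 0,"ry": 0,"rz": 0},{"dx": -0.6,"dy": 0.1,"dz": 0,"rx": 0,"ry": 0,"rz": 0},{"dx": -0.6,"dy": 0.1,"dz": 0,"rx": 0,"ry": 0,"rz": 0},{"dx": -0.43,"dy": 0.06,"dz": 0,"rx": 0,"ry": 0,"rz": 0},{"dx": 0,"dy": 0,"dz": -0.6,"rx": 0,"ry": 0,"rz": 0},{"dx": 0,"dy": 0,"dz": -0.6,"rx": 0,"ry": 0,"rz": 0},{"dx": 0,"dy": 0,"dz": -0.6,"rx": 0,"ry": 0,"rz": 0},{"dx": 0,"dy": 0,"dz": -0.6,"rx": 0,"ry": 0,"rz": 0},{"dx": 0,"dy": 0,"dz": -0.28,"rx": 0,"ry": 0,"rz": 0},{"dx": 0,"dy": 0,"dz": 0,"rx": 0,"ry": 0,"rz": 0}], claw=45)

```text
t: 10.3
tcp_pos: [0.3782, 0.28, 0.084]
tool_rot: [0.761, 0.649, -0.0, -0.0]
force: [-0.2, -0.3, 0.7]
finger_gap: 0.451
gripper_force: 0.0
```

>>> move_arm(targets=[{"dx": 0,"dy": 0,"dz": 0,"rx": 0,"ry": 0,"rz": 0},{"dx": 0,"dy": 0,"dz": 0,"rx": 0,"ry": 0,"rz": 0},{"dx": 0,"dy": 0,"dz": 0,"rx": 0,"ry": 0,"rz": 0},{"dx": 0,"dy": 0,"dz": 0,"rx": 0,"ry": 0,"rz": 0},{"dx": 0,"dy": 0,"dz": 0,"rx": 0,"ry": 0,"rz": 0},{"dx": 0,"dy": 0,"dz": 0,"rx": 0,"ry": 0,"rz": 0},{"dx": 0,"dy": 0,"dz": 0,"rx": 0,"ry": 0,"rz": 0},{"dx": 0,"dy": 0,"dz": 0,"rx": 0,"ry": 0,"rz": 0},{"dx": 0,"dy": 0,"dz": 0,"rx": 0,"ry": 0,"rz": 0},{"dx": 0,"dy": 0,"dz": 0,"rx": 0,"ry": 0,"rz": 0}], claw=0, newtons=80)

```text
t: 11.55
tcp_pos: [0.3788, 0.2803, 0.0853]
tool_rot: [0.761, 0.649, 0.001, 0.0]
force: [-1.5, 0.1, 4.8]
finger_gap: 0.069
gripper_force: 78.6
```

Run:
```python
from h import *
s=sensors.sense();print(s['tcp_pos'],s['force'],s['ft_torque'],s['finger_gap'],s['gripper_force'])
s=cams.snapshot('scene')[:,:,::-1]
cv2.imwrite('pics/c4.png',cv2.resize(s[68:198,287:427],None,fx=4.2,fy=4.2,interpolation=cv2.INTER_CUBIC))
```

```text
[0.37878148 0.28027512 0.08525922] [-1.52538667  0.09585556  4.83244751] [0.03908241 0.26898737 0.00122932] 0.06917163659418012 78.64293336868286
```

View pics/c4.png

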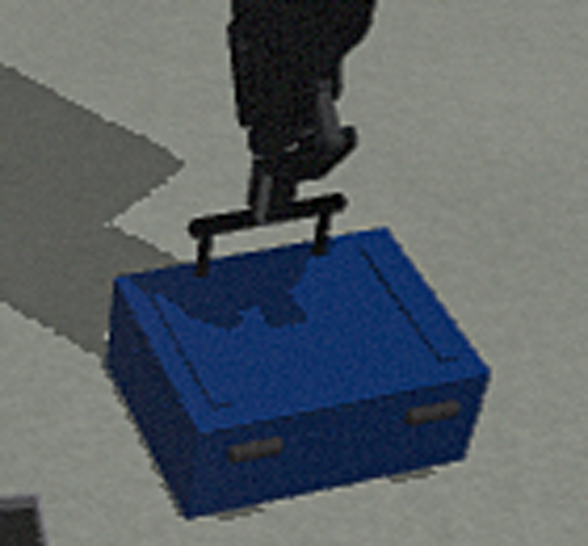

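The fingers straddle the bar, but the visible tip ends at about (265,220), barely below it. I'll compare that with where the tip and bar should project.

Run:
```python
from h import *
m=cams.camera_model('scene')
for p in((.3788,.2803,.0853),(.379,.28,.105),(.3862,.325,.105),(.372,.2356,.105),(.39,.2785,.0853),(.51936,.3479,.07),(.4928,.1705,.07)):print(p,((px(m,np.array(p))-(287,68))*4.2).round())
```

```text
(0.3788, 0.2803, 0.0853) [260. 239.]
(0.379, 0.28, 0.105) [265. 213.]
(0.3862, 0.325, 0.105) [335. 200.]
(0.372, 0.2356, 0.105) [194. 225.]
(0.39, 0.2785, 0.0853) [268. 251.]
(0.51936, 0.3479, 0.07) [487. 369.]
(0.4928, 0.1705, 0.07) [196. 431.]
```

Run:
```python
from h import *
m=cams.camera_model('scene')
u=px(m,np.array((.4348,.2709,.1515)));print((u-(287,58))*3+(380,0))
a=cv2.imread('pics/c3.png')[80:230,580:680];b=cv2.imread('pics/c4.png')[130:280,200:340]
g=lambda i:cv2.resize(np.clip(255*(i/255.)**.45,0,255).astype(np.uint8),(390,560),interpolation=cv2.INTER_CUBIC)
cv2.imwrite('pics/c5.png',np.hstack([g(a),g(b)]))
```

```text
[605.37928518 176.1794959 ]
```

View pics/c5.png

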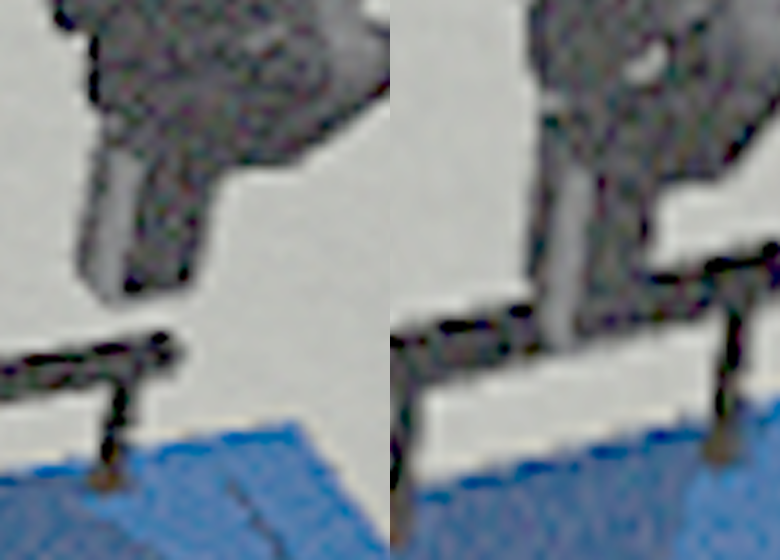

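The brightened crop shows the tips only reach the bar, so the real tips are about 20–24 mm above the reported TCP height. I'll open slightly and go lower in guarded steps.

>>> move_arm(targets=[{"dx": 0,"dy": 0,"dz": 0,"rx": 0,"ry": 0,"rz": 0},{"dx": 0,"dy": 0,"dz": 0,"rx": 0,"ry": 0,"rz": 0},{"dx": 0,"dy": 0,"dz": 0,"rx": 0,"ry": 0,"rz": 0},{"dx": 0,"dy": 0,"dz": -0.1,"rx": 0,"ry": 0,"rz": 0},{"dx": 0,"dy": 0,"dz": -0.1,"rx": 0,"ry": 0,"rz": 0},{"dx": 0,"dy": 0,"dz": -0.1,"rx": 0,"ry": 0,"rz": 0},{"dx": 0,"dy": 0,"dz": -0.1,"rx": 0,"ry": 0,"rz": 0},{"dx": 0,"dy": 0,"dz": 0,"rx": 0,"ry": 0,"rz": 0},{"dx": 0,"dy": 0,"dz": 0,"rx": 0,"ry": 0,"rz": 0},{"dx": 0,"dy": 0,"dz": 0,"rx": 0,"ry": 0,"rz": 0}], claw=35)

```text
t: 12.85
tcp_pos: [0.3787, 0.2801, 0.0743]
tool_rot: [0.761, 0.649, 0.0, 0.0]
force: [-1.1, 0.7, -1.1]
finger_gap: 0.352
gripper_force: 0.0
```

>>> move_arm(targets=[{"dx": 0,"dy": 0,"dz": -0.1,"rx": 0,"ry": 0,"rz": 0},{"dx": 0,"dy": 0,"dz": -0.1,"rx": 0,"ry": 0,"rz": 0},{"dx": 0,"dy": 0,"dz": -0.1,"rx": 0,"ry": 0,"rz": 0},{"dx": 0,"dy": 0,"dz": -0.1,"rx": 0,"ry": 0,"rz": 0},{"dx": 0,"dy": 0,"dz": 0,"rx": 0,"ry": 0,"rz": 0},{"dx": 0,"dy": 0,"dz": 0,"rx": 0,"ry": 0,"rz": 0},{"dx": 0,"dy": 0,"dz": 0,"rx": 0,"ry": 0,"rz": 0},{"dx": 0,"dy": 0,"dz": 0,"rx": 0,"ry": 0,"rz": 0},{"dx": 0,"dy": 0,"dz": 0,"rx": 0,"ry": 0,"rz": 0},{"dx": 0,"dy": 0,"dz": 0,"rx": 0,"ry": 0,"rz": 0}], claw=0, newtons=60)

```text
t: 14.1
tcp_pos: [0.3789, 0.2802, 0.0711]
tool_rot: [0.761, 0.649, 0.002, 0.001]
force: [-11.3, -6.9, 66.3]
finger_gap: 0.101
gripper_force: 62.5
```

>>> move_arm(targets=[{"dx": 0,"dy": 0,"dz": 0.28,"rx": 0,"ry": 0,"rz": 0},{"dx": 0,"dy": 0,"dz": 0,"rx": 0,"ry": 0,"rz": 0},{"dx": 0,"dy": 0,"dz": 0,"rx": 0,"ry": 0,"rz": 0},{"dx": 0,"dy": 0,"dz": 0,"rx": 0,"ry": 0,"rz": 0},{"dx": 0,"dy": 0,"dz": 0,"rx": 0,"ry": 0,"rz": 0},{"dx": 0,"dy": 0,"dz": -0.1,"rx": 0,"ry": 0,"rz": 0},{"dx": 0,"dy": 0,"dz": -0.1,"rx": 0,"ry": 0,"rz": 0},{"dx": 0,"dy": 0,"dz": -0.08,"rx": 0,"ry": 0,"rz": 0},{"dx": 0,"dy": 0,"dz": 0,"rx": 0,"ry": 0,"rz": 0},{"dx": 0,"dy": 0,"dz": 0,"rx": 0,"ry": 0,"rz": 0}], claw=35)

```text
t: 15.35
tcp_pos: [0.3786, 0.28, 0.0643]
tool_rot: [0.761, 0.649, 0.0, 0.0]
force: [-0.8, -0.5, 0.2]
finger_gap: 0.349
gripper_force: 0.0
```

>>> move_arm(targets=[{"dx": 0,"dy": 0,"dz": 0,"rx": 0,"ry": 0,"rz": 0},{"dx": 0,"dy": 0,"dz": 0,"rx": 0,"ry": 0,"rz": 0},{"dx": 0,"dy": 0,"dz": 0,"rx": 0,"ry": 0,"rz": 0},{"dx": 0,"dy": 0,"dz": 0,"rx": 0,"ry": 0,"rz": 0},{"dx": 0,"dy": 0,"dz": 0,"rx": 0,"ry": 0,"rz": 0},{"dx": 0,"dy": 0,"dz": 0,"rx": 0,"ry": 0,"rz": 0},{"dx": 0,"dy": 0,"dz": 0,"rx": 0,"ry": 0,"rz": 0},{"dx": 0,"dy": 0,"dz": 0,"rx": 0,"ry": 0,"rz": 0},{"dx": 0,"dy": 0,"dz": 0,"rx": 0,"ry": 0,"rz": 0},{"dx": 0,"dy": 0,"dz": 0,"rx": 0,"ry": 0,"rz": 0}], claw=0, newtons=50)

```text
t: 16.6
tcp_pos: [0.3787, 0.2801, 0.0644]
tool_rot: [0.761, 0.649, 0.0, 0.0]
force: [-0.0, -0.6, 5.3]
finger_gap: 0.109
gripper_force: 48.8
```

>>> move_arm(targets=[{"dx": 0.14,"dy": -0.02,"dz": 0.31,"rx": 0,"ry": 0,"rz": 0},{"dx": 0.16,"dy": -0.03,"dz": 0.31,"rx": 0,"ry": 0,"rz": 0},{"dx": 0.19,"dy": -0.03,"dz": 0.29,"rx": 0,"ry": 0,"rz": 0},{"dx": 0.19,"dy": -0.03,"dz": 0.28,"rx": 0,"ry": 0,"rz": 0},{"dx": 0.22,"dy": -0.04,"dz": 0.27,"rx": 0,"ry": 0,"rz": 0},{"dx": 0.23,"dy": -0.03,"dz": 0.25,"rx": 0,"ry": 0,"rz": 0},{"dx": 0.25,"dy": -0.04,"dz": 0.24,"rx": 0,"ry": 0,"rz": 0},{"dx": 0.26,"dy": -0.04,"dz": 0.22,"rx": 0,"ry": 0,"rz": 0},{"dx": 0.27,"dy": -0.05,"dz": 0.21,"rx": 0,"ry": 0,"rz": 0},{"dx": 0.29,"dy": -0.04,"dz": 0.19,"rx": 0,"ry": 0,"rz": 0}])

```text
t: 17.85
tcp_pos: [0.4304, 0.2717, 0.1292]
tool_rot: [0.761, 0.648, -0.002, -0.002]
force: [-8.9, 5.8, 9.8]
finger_gap: 0.111
gripper_force: 49.3
```

Still gripping the bar, with moderate forces, so I'll continue along the arc.

>>> move_arm(targets=[{"dx": 0.3,"dy": -0.05,"dz": 0.17,"rx": 0,"ry": 0,"rz": 0},{"dx": 0.3,"dy": -0.05,"dz": 0.15,"rx": 0,"ry": 0,"rz": 0},{"dx": 0.32,"dy": -0.05,"dz": 0.13,"rx": 0,"ry": 0,"rz": 0},{"dx": 0.32,"dy": -0.05,"dz": 0.11,"rx": 0,"ry": 0,"rz": 0},{"dx": 0.33,"dy": -0.06,"dz": 0.09,"rx": 0,"ry": 0,"rz": 0},{"dx": 0.33,"dy": -0.05,"dz": 0.07,"rx": 0,"ry": 0,"rz": 0},{"dx": 0.34,"dy": -0.05,"dz": 0.05,"rx": 0,"ry": 0,"rz": 0},{"dx": 0.34,"dy": -0.06,"dz": 0.03,"rx": 0,"ry": 0,"rz": 0},{"dx": 0.34,"dy": -0.05,"dz": 0,"rx": 0,"ry": 0,"rz": 0},{"dx": 0.34,"dy": -0.06,"dz": -0.01,"rx": 0,"ry": 0,"rz": 0}])

```text
t: 19.1
tcp_pos: [0.5158, 0.2581, 0.1488]
tool_rot: [0.761, 0.649, 0.0, 0.0]
force: [-2.3, 3.3, 3.5]
finger_gap: 0.103
gripper_force: 53.1
```

>>> move_arm(targets=[{"dx": 0.34,"dy": -0.05,"dz": -0.04,"rx": 0,"ry": 0,"rz": 0},{"dx": 0.34,"dy": -0.05,"dz": -0.06,"rx": 0,"ry": 0,"rz": 0},{"dx": 0.33,"dy": -0.06,"dz": -0.08,"rx": 0,"ry": 0,"rz": 0},{"dx": 0.33,"dy": -0.05,"dz": -0.1,"rx": 0,"ry": 0,"rz": 0},{"dx": 0.32,"dy": -0.05,"dz": -0.12,"rx": 0,"ry": 0,"rz": 0},{"dx": 0.31,"dy": -0.05,"dz": -0.13,"rx": 0,"ry": 0,"rz": 0},{"dx": 0.3,"dy": -0.05,"dz": -0.16,"rx": 0,"ry": 0,"rz": 0},{"dx": 0.29,"dy": -0.05,"dz": -0.18,"rx": 0,"ry": 0,"rz": 0},{"dx": 0.28,"dy": -0.04,"dz": -0.2,"rx": 0,"ry": 0,"rz": 0},{"dx": 0.27,"dy": -0.04,"dz": -0.21,"rx": 0,"ry": 0,"rz": 0}])

```text
t: 20.35
tcp_pos: [0.5936, 0.2454, 0.1159]
tool_rot: [0.761, 0.649, 0.0, 0.0]
force: [-0.2, 1.4, 2.4]
finger_gap: 0.107
gripper_force: 53.7
```

>>> move_arm(targets=[{"dx": 0,"dy": 0,"dz": 0,"rx": 0,"ry": 0,"rz": 0},{"dx": 0,"dy": 0,"dz": 0,"rx": 0,"ry": 0,"rz": 0},{"dx": 0,"dy": 0,"dz": 0,"rx": 0,"ry": 0,"rz": 0},{"dx": 0,"dy": 0,"dz": 0.3,"rx": 0,"ry": 0,"rz": 0},{"dx": 0,"dy": 0,"dz": 0.5,"rx": 0,"ry": 0,"rz": 0},{"dx": 0,"dy": 0,"dz": 0.6,"rx": 0,"ry": 0,"rz": 0},{"dx": 0,"dy": 0,"dz": 0.8,"rx": 0,"ry": 0,"rz": 0},{"dx": 0,"dy": 0,"dz": 0.8,"rx": 0,"ry": 0,"rz": 0},{"dx": 0,"dy": 0,"dz": 0,"rx": 0,"ry": 0,"rz": 0},{"dx": 0,"dy": 0,"dz": 0,"rx": 0,"ry": 0,"rz": 0}], claw=20)

```text
t: 21.6
tcp_pos: [0.5922, 0.2458, 0.1911]
tool_rot: [0.761, 0.649, -0.0, -0.0]
force: [0.7, -0.0, 0.2]
finger_gap: 0.199
gripper_force: 0.0
```

Run:
```python
from h import *
t=cams.snapshot('top')[:,:,::-1]; s=cams.snapshot('scene')[:,:,::-1]
o=np.hstack([cv2.resize(t[170:350,40:220],(400,400),interpolation=cv2.INTER_CUBIC),cv2.resize(s[50:230,270:450],(400,400),interpolation=cv2.INTER_CUBIC)])
cv2.imwrite('pics/c6.png',o)
```

```text
(no output)
```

View pics/c6.png

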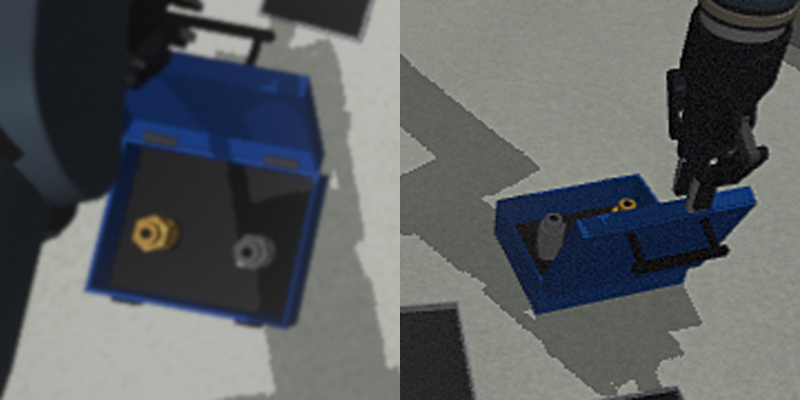

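The lid lies open. The brass adapter's neck is at crop (150,232), the left (+y) pocket, and the steel one's is at (247,252). The gripper is clear above the lid.

Run:
```python
from h import *
m=cams.camera_model('top')
a=ray(m,107.5,274.4,.062);b=ray(m,151.2,283.4,.062);print(a,b,np.linalg.norm(a-b))
u=np.array([.987,-.158]);v=np.array([.158,.987]);c=np.array([.437,.2704])
for p in(a,b):print((p[:2]-c)@u,(p[:2]-c)@v)
print(c+.045*v, sensors.sense()['tcp_pos'])
```

```text
[0.4329521 0.3127839 0.062    ] [0.41785405 0.22745034 0.062     ] 0.08665891211241271
-0.010691931087294295 0.04119333796044699
-0.012111007047187827 -0.04541637456589654
[0.44411  0.314815] [0.59202067 0.24564106 0.19034474]
```

>>> move_arm(targets=[{"dx": -0.8,"dy": 0.3,"dz": 0.2,"rx": 0,"ry": 0,"rz": 0},{"dx": -0.8,"dy": 0.3,"dz": 0.2,"rx": 0,"ry": 0,"rz": 0},{"dx": -0.8,"dy": 0.3,"dz": 0,"rx": 0,"ry": 0,"rz": 0},{"dx": -0.8,"dy": 0.4,"dz": 0,"rx": 0,"ry": 0,"rz": 0},{"dx": -0.8,"dy": 0.4,"dz": 0,"rx": 0,"ry": 0,"rz": 0},{"dx": -0.8,"dy": 0.4,"dz": 0,"rx": 0,"ry": 0,"rz": 0},{"dx": -0.8,"dy": 0.4,"dz": 0,"rx": 0,"ry": 0,"rz": 0},{"dx": -0.76,"dy": 0.2,"dz": 0,"rx": 0,"ry": 0,"rz": 0},{"dx": 0,"dy": 0,"dz": 0,"rx": 0,"ry": 0,"rz": 0},{"dx": 0,"dy": 0,"dz": 0,"rx": 0,"ry": 0,"rz": 0}], claw=60)

```text
t: 22.95
tcp_pos: [0.4346, 0.3133, 0.2014]
tool_rot: [0.761, 0.649, 0.001, 0.0]
force: [1.0, 1.1, 0.6]
finger_gap: 0.596
gripper_force: 0.0
```

```bash
python3 w.py w7
```

```text
22.95 [0.43457926 0.31333743 0.20143942] [[0.158, 0.987, 0.001], [0.987, -0.158, 0.0], [0.0, 0.001, -1.0]] [ 0.42  0.42  1.67 -0.    1.05  0.58] 0.596225028311984 [0.99617792 1.05134756 0.64494021]
```

View pics/w7.png

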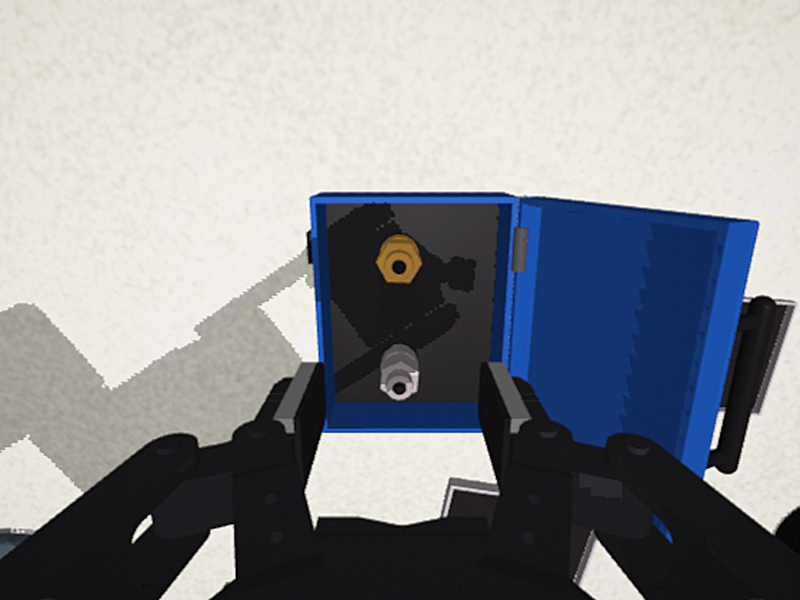

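The wrist view shows the brass neck top at (399,267) and the steel one at (400,387).

Run:
```python
from h import *
import pickle
m=pickle.load(open('w7.pkl','rb'));f=.7
a=ray(m,399*f,267*f,.062);b=ray(m,400*f,387*f,.062);print(a,b,np.linalg.norm(a-b))
print(a-sensors.sense()['tcp_pos'])
```

```text
[0.43382711 0.31613793 0.062     ] [0.42023799 0.2276639  0.062     ] 0.08951154852615813
[-0.00099746  0.00293845 -0.13940316]
```

>>> move_arm(targets=[{"dx": -0.04,"dy": 0.11,"dz": -0.5,"rx": 0,"ry": 0,"rz": 0},{"dx": 0,"dy": 0,"dz": -1,"rx": 0,"ry": 0,"rz": 0},{"dx": 0,"dy": 0,"dz": -1,"rx": 0,"ry": 0,"rz": 0},{"dx": 0,"dy": 0,"dz": -1,"rx": 0,"ry": 0,"rz": 0},{"dx": 0,"dy": 0,"dz": -1,"rx": 0,"ry": 0,"rz": 0},{"dx": 0,"dy": 0,"dz": -1,"rx": 0,"ry": 0,"rz": 0},{"dx": 0,"dy": 0,"dz": -0.8,"rx": 0,"ry": 0,"rz": 0},{"dx": 0,"dy": 0,"dz": -0.6,"rx": 0,"ry": 0,"rz": 0},{"dx": 0,"dy": 0,"dz": -0.4,"rx": 0,"ry": 0,"rz": 0},{"dx": 0,"dy": 0,"dz": -0.3,"rx": 0,"ry": 0,"rz": 0}])

```text
t: 24.25
tcp_pos: [0.4331, 0.316, 0.0107]
tool_rot: [0.761, 0.649, 0.0, 0.0]
force: [0.7, -0.4, -0.1]
finger_gap: 0.6
gripper_force: 0.0
```

>>> move_arm(targets=[{"dx": 0.03,"dy": 0,"dz": -0.2,"rx": 0,"ry": 0,"rz": 0},{"dx": 0,"dy": 0,"dz": -0.2,"rx": 0,"ry": 0,"rz": 0},{"dx": 0,"dy": 0,"dz": -0.15,"rx": 0,"ry": 0,"rz": 0},{"dx": 0,"dy": 0,"dz": 0,"rx": 0,"ry": 0,"rz": 0},{"dx": 0,"dy": 0,"dz": 0,"rx": 0,"ry": 0,"rz": 0},{"dx": 0,"dy": 0,"dz": 0,"rx": 0,"ry": 0,"rz": 0},{"dx": 0,"dy": 0,"dz": 0,"rx": 0,"ry": 0,"rz": 0},{"dx": 0,"dy": 0,"dz": 0,"rx": 0,"ry": 0,"rz": 0},{"dx": 0,"dy": 0,"dz": 0,"rx": 0,"ry": 0,"rz": 0},{"dx": 0,"dy": 0,"dz": 0,"rx": 0,"ry": 0,"rz": 0}])

```text
t: 25.5
tcp_pos: [0.4336, 0.316, -0.0025]
tool_rot: [0.761, 0.649, -0.0, -0.0]
force: [-0.2, -0.0, 0.4]
finger_gap: 0.597
gripper_force: 0.0
```

>>> move_arm(targets=[{"dx": 0,"dy": 0,"dz": 0,"rx": 0,"ry": 0,"rz": 0},{"dx": 0,"dy": 0,"dz": 0,"rx": 0,"ry": 0,"rz": 0},{"dx": 0,"dy": 0,"dz": 0,"rx": 0,"ry": 0,"rz": 0},{"dx": 0,"dy": 0,"dz": 0,"rx": 0,"ry": 0,"rz": 0},{"dx": 0,"dy": 0,"dz": 0,"rx": 0,"ry": 0,"rz": 0},{"dx": 0,"dy": 0,"dz": 0,"rx": 0,"ry": 0,"rz": 0},{"dx": 0,"dy": 0,"dz": 0,"rx": 0,"ry": 0,"rz": 0},{"dx": 0,"dy": 0,"dz": 0,"rx": 0,"ry": 0,"rz": 0},{"dx": 0,"dy": 0,"dz": 0,"rx": 0,"ry": 0,"rz": 0},{"dx": 0,"dy": 0,"dz": 0,"rx": 0,"ry": 0,"rz": 0}], claw=0, newtons=40)

```text
t: 26.75
tcp_pos: [0.4336, 0.316, -0.0023]
tool_rot: [0.761, 0.649, -0.0, -0.0]
force: [-2.1, 0.4, 4.4]
finger_gap: 0.336
gripper_force: 39.5
```

>>> move_arm(targets=[{"dx": 0,"dy": 0,"dz": 0.2,"rx": 0,"ry": 0,"rz": 0},{"dx": 0,"dy": 0,"dz": 0.4,"rx": 0,"ry": 0,"rz": 0},{"dx": 0,"dy": 0,"dz": 0.6,"rx": 0,"ry": 0,"rz": 0},{"dx": 0,"dy": 0,"dz": 0.6,"rx": 0,"ry": 0,"rz": 0},{"dx": 0,"dy": 0,"dz": 0.7,"rx": 0,"ry": 0,"rz": 0},{"dx": 0,"dy": 0,"dz": 0.7,"rx": 0,"ry": 0,"rz": 0},{"dx": 0,"dy": 0,"dz": 0.7,"rx": 0,"ry": 0,"rz": 0},{"dx": 0,"dy": 0,"dz": 0.6,"rx": 0,"ry": 0,"rz": 0},{"dx": 0,"dy": 0,"dz": 0.5,"rx": 0,"ry": 0,"rz": 0},{"dx": 0,"dy": 0,"dz": 0.2,"rx": 0,"ry": 0,"rz": 0}])

```text
t: 28.0
tcp_pos: [0.4339, 0.3162, 0.1285]
tool_rot: [0.761, 0.649, 0.001, 0.0]
force: [0.3, -0.6, -2.2]
finger_gap: 0.34
gripper_force: 39.6
```

>>> move_arm(targets=[{"dx": 0,"dy": -0.3,"dz": 0,"rx": 0,"ry": 0,"rz": 0},{"dx": 0.1,"dy": -0.6,"dz": 0,"rx": 0,"ry": 0,"rz": 0},{"dx": 0.1,"dy": -0.7,"dz": 0,"rx": 0,"ry": 0,"rz": 0},{"dx": 0.1,"dy": -0.7,"dz": 0,"rx": 0,"ry": 0,"rz": 0},{"dx": 0.1,"dy": -0.7,"dz": 0,"rx": 0,"ry": 0,"rz": 0},{"dx": 0.15,"dy": -0.7,"dz": 0,"rx": 0,"ry": 0,"rz": 0},{"dx": 0.15,"dy": -0.7,"dz": 0,"rx": 0,"ry": 0,"rz": 0},{"dx": 0.15,"dy": -0.7,"dz": 0,"rx": 0,"ry": 0,"rz": 0},{"dx": 0.15,"dy": -0.7,"dz": 0,"rx": 0,"ry": 0,"rz": 0},{"dx": 0.15,"dy": -0.7,"dz": 0,"rx": 0,"ry": 0,"rz": 0}])

```text
t: 29.25
tcp_pos: [0.4627, 0.1524, 0.1275]
tool_rot: [0.761, 0.649, 0.0, 0.0]
force: [0.5, 0.8, -2.4]
finger_gap: 0.339
gripper_force: 39.6
```

>>> move_arm(targets=[{"dx": 0.2,"dy": -0.7,"dz": 0,"rx": 0,"ry": 0,"rz": 0},{"dx": 0.2,"dy": -0.7,"dz": 0,"rx": 0,"ry": 0,"rz": 0},{"dx": 0.2,"dy": -0.7,"dz": 0,"rx": 0,"ry": 0,"rz": 0},{"dx": 0.2,"dy": -0.7,"dz": 0,"rx": 0,"ry": 0,"rz": 0},{"dx": 0.1,"dy": -0.7,"dz": 0,"rx": 0,"ry": 0,"rz": 0},{"dx": 0.1,"dy": -0.7,"dz": 0,"rx": 0,"ry": 0,"rz": 0},{"dx": 0.1,"dy": -0.7,"dz": 0,"rx": 0,"ry": 0,"rz": 0},{"dx": 0.1,"dy": -0.6,"dz": 0,"rx": 0,"ry": 0,"rz": 0},{"dx": 0,"dy": -0.3,"dz": 0,"rx": 0,"ry": 0,"rz": 0},{"dx": 0,"dy": 0,"dz": 0,"rx": 0,"ry": 0,"rz": 0}])

```text
t: 30.5
tcp_pos: [0.4923, 0.0081, 0.1275]
tool_rot: [0.761, 0.648, -0.0, -0.0]
force: [0.2, -0.0, -1.9]
finger_gap: 0.336
gripper_force: 39.6
```

>>> move_arm(targets=[{"dx": -0.05,"dy": -0.25,"dz": -0.5,"rx": 0,"ry": 0,"rz": 0},{"dx": 0,"dy": 0,"dz": -0.9,"rx": 0,"ry": 0,"rz": 0},{"dx": 0,"dy": 0,"dz": -0.9,"rx": 0,"ry": 0,"rz": 0},{"dx": 0,"dy": 0,"dz": -0.8,"rx": 0,"ry": 0,"rz": 0},{"dx": 0,"dy": 0,"dz": -0.7,"rx": 0,"ry": 0,"rz": 0},{"dx": 0,"dy": 0,"dz": -0.5,"rx": 0,"ry": 0,"rz": 0},{"dx": 0,"dy": 0,"dz": -0.4,"rx": 0,"ry": 0,"rz": 0},{"dx": 0,"dy": 0,"dz": -0.2,"rx": 0,"ry": 0,"rz": 0},{"dx": 0,"dy": 0,"dz": -0.15,"rx": 0,"ry": 0,"rz": 0},{"dx": 0,"dy": 0,"dz": 0,"rx": 0,"ry": 0,"rz": 0}])

```text
t: 31.75
tcp_pos: [0.4912, 0.0023, 0.0013]
tool_rot: [0.761, 0.649, 0.0, 0.0]
force: [0.2, 0.1, -2.0]
finger_gap: 0.34
gripper_force: 39.7
```

>>> move_arm(targets=[{"dx": 0,"dy": 0,"dz": -0.06,"rx": 0,"ry": 0,"rz": 0},{"dx": 0,"dy": 0,"dz": -0.05,"rx": 0,"ry": 0,"rz": 0},{"dx": 0,"dy": 0,"dz": -0.05,"rx": 0,"ry": 0,"rz": 0},{"dx": 0,"dy": 0,"dz": -0.03,"rx": 0,"ry": 0,"rz": 0},{"dx": 0,"dy": 0,"dz": 0,"rx": 0,"ry": 0,"rz": 0},{"dx": 0,"dy": 0,"dz": 0,"rx": 0,"ry": 0,"rz": 0},{"dx": 0,"dy": 0,"dz": 0,"rx": 0,"ry": 0,"rz": 0},{"dx": 0,"dy": 0,"dz": 0,"rx": 0,"ry": 0,"rz": 0},{"dx": 0,"dy": 0,"dz": 0,"rx": 0,"ry": 0,"rz": 0},{"dx": 0,"dy": 0,"dz": 0,"rx": 0,"ry": 0,"rz": 0}])

```text
t: 33.0
tcp_pos: [0.4911, 0.0023, -0.0035]
tool_rot: [0.761, 0.649, 0.0, 0.0]
force: [-0.2, 0.1, -2.3]
finger_gap: 0.337
gripper_force: 39.7
```

Not touching yet, and contact is expected at about −0.005. I'll go down another 2.5 mm.

>>> move_arm(targets=[{"dx": 0,"dy": 0,"dz": -0.03,"rx": 0,"ry": 0,"rz": 0},{"dx": 0,"dy": 0,"dz": -0.03,"rx": 0,"ry": 0,"rz": 0},{"dx": 0,"dy": 0,"dz": -0.02,"rx": 0,"ry": 0,"rz": 0},{"dx": 0,"dy": 0,"dz": -0.02,"rx": 0,"ry": 0,"rz": 0},{"dx": 0,"dy": 0,"dz": 0,"rx": 0,"ry": 0,"rz": 0},{"dx": 0,"dy": 0,"dz": 0,"rx": 0,"ry": 0,"rz": 0},{"dx": 0,"dy": 0,"dz": 0,"rx": 0,"ry": 0,"rz": 0},{"dx": 0,"dy": 0,"dz": 0,"rx": 0,"ry": 0,"rz": 0},{"dx": 0,"dy": 0,"dz": 0,"rx": 0,"ry": 0,"rz": 0},{"dx": 0,"dy": 0,"dz": 0,"rx": 0,"ry": 0,"rz": 0}])

```text
t: 34.25
tcp_pos: [0.4911, 0.0023, -0.0053]
tool_rot: [0.761, 0.649, 0.0, 0.0]
force: [-1.4, -0.4, 4.8]
finger_gap: 0.338
gripper_force: 40.2
```

Contact with the tray floor. I'll open the fingers, then lift straight up.

>>> move_arm(targets=[{"dx": 0,"dy": 0,"dz": 0,"rx": 0,"ry": 0,"rz": 0},{"dx": 0,"dy": 0,"dz": 0,"rx": 0,"ry": 0,"rz": 0},{"dx": 0,"dy": 0,"dz": 0,"rx": 0,"ry": 0,"rz": 0},{"dx": 0,"dy": 0,"dz": 0,"rx": 0,"ry": 0,"rz": 0},{"dx": 0,"dy": 0,"dz": 0,"rx": 0,"ry": 0,"rz": 0},{"dx": 0,"dy": 0,"dz": 0,"rx": 0,"ry": 0,"rz": 0},{"dx": 0,"dy": 0,"dz": 0,"rx": 0,"ry": 0,"rz": 0},{"dx": 0,"dy": 0,"dz": 0,"rx": 0,"ry": 0,"rz": 0},{"dx": 0,"dy": 0,"dz": 0,"rx": 0,"ry": 0,"rz": 0},{"dx": 0,"dy": 0,"dz": 0,"rx": 0,"ry": 0,"rz": 0}], claw=65)

```text
t: 35.5
tcp_pos: [0.4911, 0.0023, -0.006]
tool_rot: [0.761, 0.649, 0.0, 0.0]
force: [-1.2, 0.0, -0.8]
finger_gap: 0.646
gripper_force: 0.0
```

>>> move_arm(targets=[{"dx": 0,"dy": 0,"dz": 0.3,"rx": 0,"ry": 0,"rz": 0},{"dx": 0,"dy": 0,"dz": 0.6,"rx": 0,"ry": 0,"rz": 0},{"dx": 0,"dy": 0,"dz": 0.8,"rx": 0,"ry": 0,"rz": 0},{"dx": 0,"dy": 0,"dz": 1,"rx": 0,"ry": 0,"rz": 0},{"dx": 0,"dy": 0,"dz": 1,"rx": 0,"ry": 0,"rz": 0},{"dx": 0,"dy": 0,"dz": 1,"rx": 0,"ry": 0,"rz": 0},{"dx": 0,"dy": 0,"dz": 1,"rx": 0,"ry": 0,"rz": 0},{"dx": 0,"dy": 0,"dz": 0.8,"rx": 0,"ry": 0,"rz": 0},{"dx": 0,"dy": 0,"dz": 0,"rx": 0,"ry": 0,"rz": 0},{"dx": 0,"dy": 0,"dz": 0,"rx": 0,"ry": 0,"rz": 0}])

```text
t: 36.75
tcp_pos: [0.4906, 0.0024, 0.1565]
tool_rot: [0.761, 0.649, -0.0, -0.0]
force: [1.0, -0.5, 0.2]
finger_gap: 0.648
gripper_force: 0.0
```

Run:
```python
from h import *
s=cams.snapshot('scene')[:,:,::-1];print(sensors.sense()['tcp_pos'],sensors.sense()['force'])
cv2.imwrite('pics/c8.png',cv2.resize(s[80:290,190:470],(800,600),interpolation=cv2.INTER_CUBIC))
```

```text
[0.4903652  0.00244193 0.1560597 ] [-0.80809678 -0.22098882 -0.37870271]
```

View pics/c8.png

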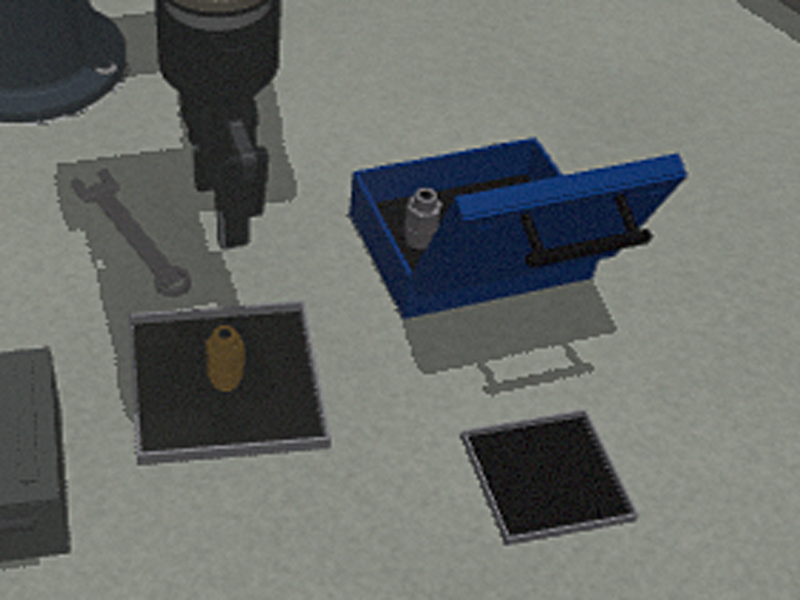

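The brass adapter stands upright in the middle of the large tray at (225,360). The steel one is still in its pocket at (422,220), the lid is open and the gripper is clear.

```bash
python3 -c "
from station import order
print(order.sign_off())"
```

```text
the job is handed in; nothing more can be done
None
```

I handed the job in at about 37 s. In the last picture the blue lid lay open, the brass adapter stood upright in the larger black-lined tray, and the steel adapter was in its pocket; the first pull on the bar slipped and I re-gripped it lower. No verdict came back.

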